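# Close the bonder's workholder: clamp frame under the bridge, over the pins, snapped home

### The arm

A 7-joint arm with a two-finger parallel gripper is mounted at the origin on a cart in front of the work surface, level with it; the furniture and walls round the work are solid. World frame = base frame: x ahead of the robot, y to its left, z up, the work surface at z = 0. Lengths are in mm, angles in rad, forces in N, time in s.
With the tool pointing down it reaches from about 425 to 825 mm from the base axis. Payload 3.6 kg.
Tool frame: the origin (TCP) lies midway between the tips of the shut fingers; the grasp point (between the pads) lies grip_depth behind it (grip_depth is the distance from the TCP to the grasp point, in mm); z points along the fingers, y is the direction in which the jaws open and shut (so a half turn about z gives the same grasp; the last joint's range is limited). The gripper opens to 85 mm and grips with 20 to 120 N. Pads are 22 mm wide; open, the fingers measure 114 mm over their backs; the gripper's body (76 mm by 85 mm) begins 54 mm behind the grasp point. The pads swing forward as they close: fully open they stand 13 mm farther back than shut.
Start: joints at [1.117, 0.615, -0.013, 1.423, 0.008, 1.103, -0.04], TCP at [269.081, -591.657, 231.297] pointing down, gripper open.
Joint ranges: [-3.12, 3.12], [-0.3, 2.06], [-1.34, 1.32], [0.26, 2.42], [-1.36, 4.5], [0.01, 1.98], [-2.84, 2.84]. Speed limits (rad/s): [2.79, 2.79, 3.14, 3.14, 3.14, 3.14, 3.14].

### API

Orientations are given as a unit quaternion [x, y, z, w].
In Python, from station import * gives the robot as it stands.
- The arm moves only by the shell command python3 -m jog 'ROWS' [FORCE]. ROWS is JSON, a list of rows, each a list of 7 numbers: the shift along the tool's x, y, z normalised to -1 to 1, where 1 is 1 m, then the turn, a rotation vector about the tool's x, y, z normalised to -1 to 1, where 1 is 30 degrees, then the opening, from 0 (shut) to 1 (fully open). A call has 1 to 8 rows; each row shifts and turns the commanded pose from where the row before left it, along the tool's axes as they then stand; what a row does not reach is not made up. A row lasts 1/8 s, in which the tool goes at most 62.5 mm and 10.7 degrees, less where a joint would pass 70% of its speed; a pose out of reach is approached as far as the arm can. A call with a number of a shift or a turn outside -1 to 1 is refused whole. A call with a gripper value outside its range is refused whole. The fingers move at their own pace and stop on an object; FORCE is the grip in N (left out, the last holds). Time passes only in rows, so rows that do not move let the fingers close. It gives the time, the measured TCP pose, the force and the opening at its end, in the units of the state.
- get_obs(): the state, without advancing time (a new reading comes with each control period).
- grab_frame(name): name is "scene" or "top" or "wrist"; returns a dict with "image" (480x640x3 uint8, red, green, blue), "range_z" (480x640 float32, mm along the optical axis (not along the pixel's ray), 0 where there is no reading), "fov_y" (degrees; the focal length in pixels is half the picture's height over the tangent of half this angle, whatever the lens; pixels are square), "cx", "cy" (the principal point, pixels), "k1" (the pictures are not rectified: a ray, as slopes to the right and down, at radius r is drawn at 1 + k1 r^2 times it, then the intrinsics apply), "T" (4x4, takes a point from camera to world coordinates); the wrist camera has in their place "T_tool_cam" (4x4, takes a point from camera to tool coordinates, whose origin is the TCP and whose axes are the flange's). Camera axes: x right, y down, z forward; pixel columns grow to the right and rows downward; lengths in mm; the calibration is good to about 2 mm. A picture is of the moment at which its call begins: read the wrist's pose just before it.
- hand_in(): hands the job in, once; it reports no verdict.
The state is a dict: "clock": time; "joint_positions": joint angles; "qvel": joint speeds; "effort": joint torques, N m; "ee_pos": TCP position; "orientation": TCP orientation; "wrist_force": force on the tool from outside, world axes, zero at the start; "ft_torque": the same for the moment, N m; "opening": finger opening in mm.
Only numpy, scipy, OpenCV 4.12 (cv2) and the standard library are available. Lean on these libraries where they do the work, as an engineer would, in place of code of your own. Each camera call takes 0.05 s, during which the arm holds its last target. There are 200 camera calls.

### The job

Clamp the chip tray that already lies in the workholder's nest: slip the tongue of the loose steel clamp frame under the workholder's bridge with its front end held high, then lower the front over the two locating pins and press its knob down until it lies flush and the spring bolt of the catch has snapped over its front edge. The pin bar is not always set to the middle, so find the pins by eye or feel; do not force the frame, and leave the other things on the bench where they are.

Things in the scene. Friction and masses are not known exactly. Their poses are not given: they have to be found in the camera images.
- clamp_frame: Loose steel frame, 200 g, flat on the bench at the start. Origin: centre of the underside of its 104 x 60 x 4 mm plate; x toward its tongue, z up. Window 41 x 31 mm at x=6. Two turned-up sides 18 mm tall (outer faces y=+-30, 3 mm thick, x -28 to 32) are the grip, 60 mm across. Home: origin 30 mm above the workholder's, axes parallel, y as the pins allow.
- tongue_tip (a point): Middle of the tongue's end, on the frame's underside (frame x=68 mm). The tongue is 36 mm wide and 4 mm thick, from x=52 to 68.
- hole_left (a point): Centre of the frame's round hole, 8.2 mm wide, on the underside (frame x=-38, y=20 mm).
- hole_right (a point): Centre of the oblong hole, 8.2 mm in x by 9.5 mm in y, on the frame's underside (frame x=-38, y=-20 mm).
- knob_top (a point): Centre of the press knob's flat top, 16 mm wide, 20 mm above the frame's underside (frame x=-36, y=0).
- front_edge (a point): Middle of the frame's front edge, on the underside (frame x=-52 mm).
- workholder: Aluminium workholder fixed to the bench on a dark foot plate 190 x 100 mm. Origin: under its middle at bench height; x points to the bridge, z up. Flat seat for the frame 30 mm above the origin, 76 mm wide. Pins and catch housing stand too tall for the frame to enter the bridge lying flat: it goes in with its front 9 to 15 degrees high. See slot_mouth, pin_groove and catch.
- slot_mouth (a point): Middle of the bridge's opening at its mouth, at seat height (workholder x=56, z=30 mm). Opening 8 mm high, 54 mm wide; the lip above flares up from x=56 to 51; end stop at x=68.5, 0.5 mm past where the tongue ends when home. Top of bridge 49 mm above the bench.
- catch (a joint): Spring bolt with a bevelled nose, 26 mm wide, in a housing (workholder x -84 to -60 mm, 52 mm tall over the bench) at the front end; m. 0: out, nose reaching 3 to 4 mm over the front edge of a frame that is home; grows to 0.009 as it is pushed back, away from the bridge. Pressed down at the knob with some 10 to 20 N, the frame's edge drives the bolt back 4 mm, then it springs out over it.
- chip_tray: Black chip tray 51 x 51 x 8 mm lying loose in the nest, its top just below the seat. Origin: centre of its underside.
- fine_tweezers: Bystander: steel tweezers 121 x 12 x 9 mm lying on the bench. Origin: centre of underside.
- eye_loupe: Bystander: black eye loupe, 38 mm wide, 35 mm tall. Origin: centre of underside.
- grey_chip_box: Bystander: dark flat box 59 x 54 x 16 mm. Origin: centre of underside.
- white_chip_box: Bystander: white flat box 59 x 54 x 16 mm. Origin: centre of underside.
- small_vial: Bystander: vial with white cap, 25 mm wide, 47 mm tall. Origin: centre of underside.
- short_vial: Bystander: vial with black cap, 29 mm wide, 41 mm tall. Origin: centre of underside.
- pin_groove (a point): Middle of the cross groove, at seat height (workholder x=-38, y=0). The pin bar in it is clamped up to 8 mm to either side of this point, along y; where is not measured: see or feel it. Its two pins stand 20 mm either side of the bar's own middle: 6 mm thick, 12 mm tall over the seat, a 1 mm bevel on top, so each enters a hole when within about 1.5 mm of its centre.
Not all that is in view belongs to the job. Of the things that look like the clamp_frame, the larger one is meant.

How it is judged:
By the outcome, as a careful person would: the job done as asked, in the order asked, and still so for the second after the job is handed in, with the robot touching nothing.
It also fails if it takes over 58 s, if anything falls off the work surface, if the arm or the gripper's body presses on something with over 40 N, if the wrist force passes 120 N, or if a joint passes its speed limit or range.

## Working session

There is one attempt and no reset: what is moved stays moved. The work goes in short steps, Python scripts to look and compute and a shell command to move; the robot and the scene stay as the last step left them, time stands still between calls to the robot, and variables do not carry over. Pictures are saved under pics/ and viewed, about 8 in all and at most 12, crops included, and the job is handed in when it is done.

```bash
mkdir -p pics; ls; cat > h.py <<'E'
from station import *
import numpy as np, cv2
from scipy.spatial.transform import Rotation as R
def shot(n):
    o=get_obs(); f=grab_frame(n)
    if n=="wrist":
        T=np.eye(4);T[:3,:3]=R.from_quat(o["orientation"]).as_matrix();T[:3,3]=o["ee_pos"]
        f["T"]=T@np.array(f["T_tool_cam"])
    np.save(f"{n}.npy",f,allow_pickle=True); return f
def load(n): return np.load(f"{n}.npy",allow_pickle=True).item()
def ray(f,u,v):
    F=240/np.tan(np.radians(f["fov_y"])/2)
    d=np.array([(u-f["cx"])/F,(v-f["cy"])/F]); s=d.copy()
    for _ in range(20): s=d/(1+f["k1"]*(s@s))
    return np.r_[s,1]
def onz(f,u,v,z):
    T=np.array(f["T"]); r=T[:3,:3]@ray(f,u,v); return T[:3,3]+r*(z-T[2,3])/r[2]
def dep(f,u,v):
    T=np.array(f["T"]); return T[:3,:3]@(ray(f,u,v)*f["range_z"][int(v),int(u)])+T[:3,3]
def proj(f,p):
    T=np.linalg.inv(np.array(f["T"])); c=T[:3,:3]@np.array(p)+T[:3,3]; s=c[:2]/c[2]
    F=240/np.tan(np.radians(f["fov_y"])/2); return s*(1+f["k1"]*(s@s))*F+[f["cx"],f["cy"]]
def save(f,name,crop=None,k=1):
    im=f["image"][:,:,::-1]
    if crop: a,b,c,d=crop; im=im[b:d,a:c]
    cv2.imwrite(f"pics/{name}.png",cv2.resize(im,None,fx=k,fy=k,interpolation=cv2.INTER_CUBIC))
E
python3 - <<'E'
from h import *
o=get_obs();print(o)
f=shot("top");save(f,"top1",k=1.25);print({k:f[k] for k in f if k not in("image","range_z")})
f=shot("scene");save(f,"scene1",k=1.25);print(np.array(f["T"]).round(2).tolist())
E
```

```text
pics
{'clock': 0.0, 'joint_positions': array([ 1.11749891,  0.6159498 , -0.01258435,  1.42491994,  0.00813316,
        1.10342682, -0.04039209]), 'qvel': array([-0.00184512,  0.00067721,  0.00035323, -0.00103658, -0.00235745,
        0.00052302, -0.00038659]), 'effort': array([ 2.85085287e-05, -4.69211483e+01,  2.58862423e-01, -1.71032488e+01,
        9.79523174e-03,  9.60215635e-03,  3.69961938e-06]), 'ee_pos': array([ 268.7321493 , -590.98749615,  230.11145383]), 'orientation': array([ 9.77309198e-01,  2.11813528e-01, -3.23857603e-04, -1.28646748e-03]), 'wrist_force': array([-0.10934777,  0.34130493,  0.07177778]), 'ft_torque': array([ 0.0162842, -0.0263064,  0.0514879]), 'opening': 85.24765380405462}
{'fov_y': 42.606179614631166, 'cx': 328.8279283770454, 'cy': 237.6941147601538, 'k1': -0.016953468665456693, 'T': array([[ 1.76615238e-02, -9.95544439e-01,  9.26247308e-02,
         4.80606860e+02],
       [-9.99829003e-01, -1.70775204e-02,  7.09392957e-03,
         5.73152326e+01],
       [-5.48052140e-03, -9.27341819e-02, -9.95675818e-01,
         1.21886918e+03],
       [ 0.00000000e+00,  0.00000000e+00,  0.00000000e+00,
         1.00000000e+00]])}
[[-0.7, -0.55, 0.45, 151.96], [-0.71, 0.53, -0.46, 513.52], [0.02, -0.65, -0.76, 769.55], [0.0, 0.0, 0.0, 1.0]]
```

View pics/top1.png

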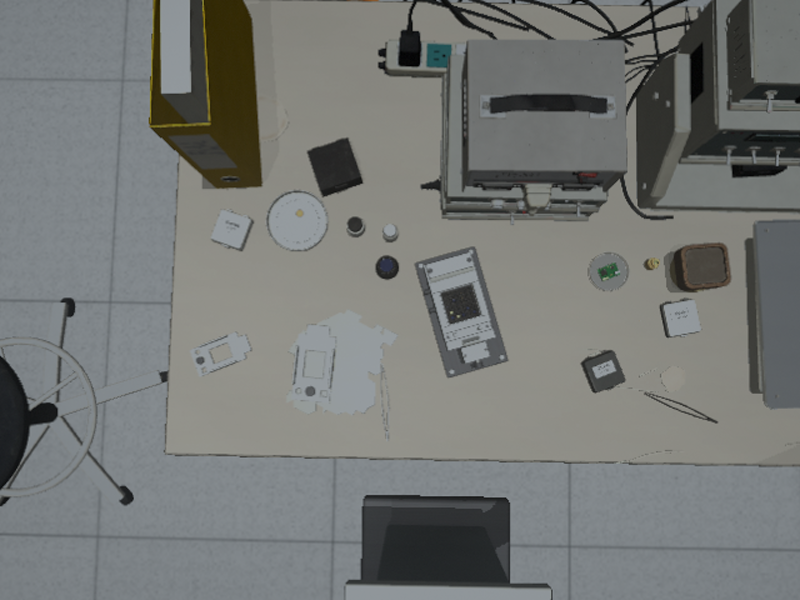

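The larger frame is at about (315,362) with its tongue up the picture, and the smaller lookalike is at (220,352). The workholder is at (460,312), and I take the catch to be its lower end. I'll enlarge to read the landmarks.

```bash
python3 - <<'E'
from h import *
f=load("top");save(f,"top2",(220,190,420,340),4)
f=load("scene")
E
```

```text
(no output)
```

View pics/top2.png

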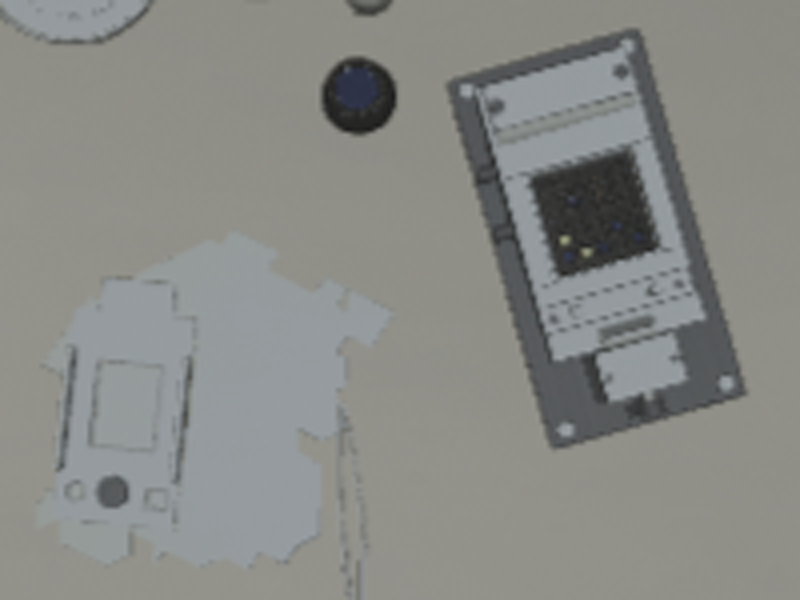

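View pics/scene1.png

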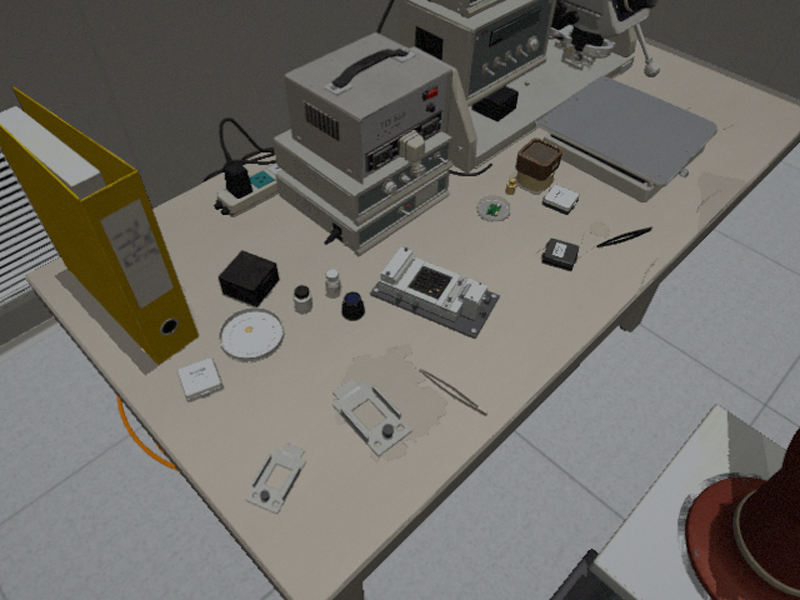

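Crop `top2`: the frame's knob is at (113,491), its holes at (75,490) and (155,498), and its tongue end at about (138,280). The workholder's bridge is at the top and its catch at the bottom (642,365). The pins are roughly at (572,312) and (652,288), and the tweezers lie about 40 mm right of the frame. The scene view agrees with this layout.

```bash
python3 - <<'E'
from h import *
f=load("top")
c=lambda u,v:(220+u/4-.375,190+v/4-.375)
P=lambda u,v,z:onz(f,*c(u,v),z)
for n,(u,v,z) in dict(knob=(113,491,20),hl=(75,490,4),hr=(155,498,4),tt=(139,279,4),winTL=(97,360,4),winBR=(153,452,4)).items(): print(n,P(u,v,z).round(1),dep(f,*c(u,v)).round(1))
C=[P(450,83,6),P(637,30,6),P(745,392,6),P(555,447,6)]
print("foot",dep(f,*c(570,380)).round(1),np.round(C,1).tolist(),np.mean(C,0).round(1))
for a,b in((0,1),(1,2),(2,3),(3,0)): d=C[b]-C[a];print(np.linalg.norm(d).round(1),np.degrees(np.arctan2(d[1],d[0])).round(1))
for n,(u,v,z) in dict(p1=(572,312,42),p2=(652,288,42),br1=(480,90,49),br2=(625,55,49),c1=(597,350,52),c2=(680,330,52)).items(): print(n,P(u,v,z).round(1),dep(f,*c(u,v)).round(1))
w=grab_frame("wrist");print(np.array(w["T_tool_cam"]).round(3).tolist(),w["fov_y"])
E
```

```text
knob [444.2 220.1  20. ] [444.2 220.2  19.1]
hl [443.8 240.9   4. ] [ 4.437e+02  2.416e+02 -3.000e-01]
hr [440.7 201.5   4. ] [440.5 202.   -0.5]
tt [548.  212.4   4. ] [548.2 212.7   1.6]
winTL [507.7 232.    4. ] [507.7 231.8   5.8]
winBR [463.1 203.1   4. ] [ 4.630e+02  2.036e+02 -1.000e-01]
foot [501.9  -1.    7.4] [[648.1, 60.4, 6.0], [676.3, -32.2, 6.0], [497.6, -87.1, 6.0], [469.1, 5.8, 6.0]] [572.7 -13.3   6. ]
96.8 -73.1
186.9 -162.9
97.2 107.1
187.1 16.9
p1 [5.337e+02 1.000e-01 4.200e+01] [ 5.341e+02 -3.000e-01  3.430e+01]
p2 [545.9 -38.   42. ] [546.5 -39.   30.3]
br1 [639.   45.8  49. ] [641.8  45.6  28.4]
br2 [657.1 -23.4  49. ] [657.  -23.4  49.5]
c1 [515.5 -11.5  52. ] [516.2 -12.8  29.4]
c2 [525.7 -50.6  52. ] [527.6 -55.2   2.5]
[[0.0, -0.96, -0.279, 71.09], [1.0, 0.0, -0.001, -0.566], [0.001, -0.279, 0.96, -143.81], [0.0, 0.0, 0.0, 1.0]] 64.45771838214833
```

```bash
python3 -c "
import station;print([n for n in dir(station) if n[0]!='_'], getattr(station,'grip_depth',None))"
python3 -m jog '[[0.04,-0.032,0,0,0,0,1],[0.04,-0.032,0,0,0,0,1],[0.04,-0.032,0,0,0,0,1],[0.04,-0.032,0,0,0,0,1],[0.04,-0.032,0,0,0,0,1],[0.04,-0.032,0,0,0,0,1],[0.04,-0.032,0,0,0,0,1],[0.04,-0.032,0,0,0,0,1]]'
python3 -m jog '[[0.045,-0.036,0.01,0,0,0,1],[0.045,-0.036,0.01,0,0,0,1],[0.045,-0.036,0.01,0,0,0,1],[0.045,-0.036,0.01,0,0,0,1],[0,0,0,0,0,0.247,1],[0,0,0,0,0,0,1]]'
python3 - <<'E'
from h import *
f=shot("wrist");save(f,"w1",k=1.25);print(get_obs()["ee_pos"])
E
```

```text
['MotionError', 'get_obs', 'grab_frame', 'grip_depth', 'hand_in'] 18.700000000000003
clock: 1.15
ee_pos: [454.9, -224.6, 231.2]
orientation: [0.977, 0.212, -0.0, -0.0]
wrist_force: [0.9, -0.6, 0.0]
opening: 85.2
clock: 1.9
ee_pos: [558.4, -20.0, 190.8]
orientation: [0.989, 0.15, -0.001, 0.0]
wrist_force: [0.9, -0.4, 0.9]
opening: 85.5
[558.29849659 -21.09688337 191.06281968]
```

View pics/w1.png

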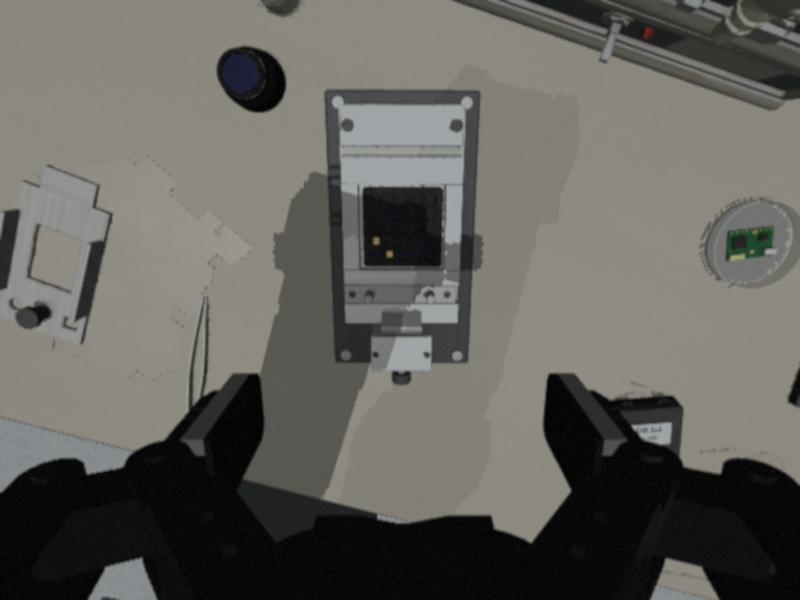

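Picture `w1` shows the workholder from above with the bridge at the top. The pins seem to be at about (370,294) and (431,294), with the catch at (401,350). I'll enlarge the pin area.

```bash
python3 - <<'E'
from h import *
f=load("wrist");save(f,"w2",(260,210,380,300),6.5)
E
```

```text
(no output)
```

View pics/w2.png

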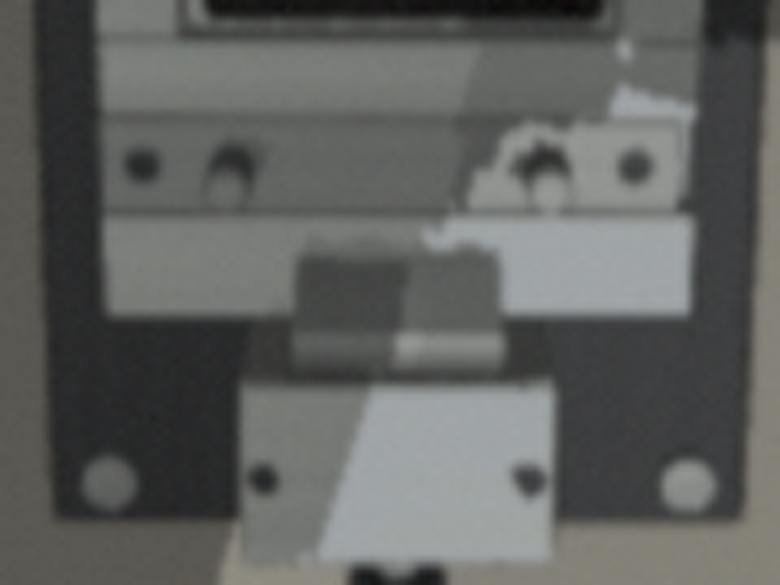

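Crop `w2`: the pin tops are at (229,192) and (550,192), the seat edges at x≈99 and 693 along the groove, and the catch housing top spans x 240–553 with its inner edge at y≈382.

```bash
python3 - <<'E'
from h import *
f=load("wrist")
c=lambda u,v:(260+(u+.5)/6.5-.5,210+(v+.5)/6.5-.5)
W=lambda u,v:((u+.5)/1.25-.5,(v+.5)/1.25-.5)
P=lambda u,v,z:onz(f,*c(u,v),z)
pts=dict(p1=P(229,192,42),p2=P(550,192,42),seatL=P(103,212,30),seatR=P(693,212,30),fl=P(105,316,30),fr=P(690,316,30),h1=P(241,381,52),h2=P(554,381,52),h3=P(237,562,52),h4=P(552,562,52))
for n,(u,v,z) in dict(brTL=(340,104,49),brTR=(466,102,49),ftL=(326,91,6),ftR=(479,91,6),fbR=(466,361,6),fbL=(336,362,6),mouthL=(345,156,40),mouthR=(463,156,40)).items(): pts[n]=onz(f,*W(u,v),z); 
def ln(a,b): d=pts[b]-pts[a]; return np.linalg.norm(d).round(1),(np.degrees(np.arctan2(d[1],d[0]))).round(2)
for n,p in pts.items(): print(n,p.round(1))
for a,b in (("p2","p1"),("seatR","seatL"),("fr","fl"),("h2","h1"),("h4","h3"),("brTR","brTL"),("ftR","ftL"),("fbR","fbL"),("fbL","ftL"),("fbR","ftR")): print(a,b,ln(a,b))
yaw=np.radians(16.9);ex=np.array([np.cos(yaw),np.sin(yaw)]);ey=np.array([-ex[1],ex[0]])
O=np.array([572.7,-13.3])
for n,p in pts.items(): q=p[:2]-O; print(n,"wh",(q@ex).round(1),(q@ey).round(1))
for u,v in ((229,195),(550,195),(400,480),(500,280)): print(dep(f,*c(u,v)).round(1))
E
```

```text
p1 [535.4  -3.1  42. ]
p2 [547.1 -41.   42. ]
seatL [524.2  11.4  30. ]
seatR [546.7 -61.2  30. ]
fl [510.6   7.4  30. ]
fr [533.2 -65.4  30. ]
h1 [515.8 -11.   52. ]
h2 [527.1 -47.5  52. ]
h3 [492.4 -17.3  52. ]
h4 [504.1 -54.8  52. ]
brTL [642.4  43.8  49. ]
brTR [664.2 -23.2  49. ]
ftL [649.6  60.7   6. ]
ftR [678.5 -32.7   6. ]
fbR [499.1 -86.9   6. ]
fbL [469.5   6.    6. ]
mouthL [615.9  34.8  40. ]
mouthR [636.6 -32.2  40. ]
p2 p1 (np.float64(39.6), np.float64(107.21))
seatR seatL (np.float64(76.0), np.float64(107.21))
fr fl (np.float64(76.3), np.float64(107.22))
h2 h1 (np.float64(38.2), np.float64(107.22))
h4 h3 (np.float64(39.3), np.float64(107.22))
brTR brTL (np.float64(70.5), np.float64(108.05))
ftR ftL (np.float64(97.8), np.float64(107.2))
fbR fbL (np.float64(97.5), np.float64(107.7))
fbL ftL (np.float64(188.2), np.float64(16.88))
fbR ftR (np.float64(187.4), np.float64(16.79))
p1 wh -32.8 20.6
p2 wh -32.5 -19.1
seatL wh -39.2 37.7
seatR wh -38.8 -38.3
fl wh -53.4 37.9
fr wh -53.0 -38.4
h1 wh -53.8 18.7
h2 wh -53.6 -19.5
h3 wh -77.9 19.6
h4 wh -77.7 -19.7
brTL wh 83.2 34.4
brTR wh 84.7 -36.1
ftL wh 95.1 48.4
ftR wh 95.6 -49.4
fbR wh -91.8 -49.0
fbL wh -93.1 48.5
mouthL wh 55.3 33.4
mouthR wh 55.7 -36.7
[535.5  -3.2  43.7]
[546.8 -41.1  42.2]
[509.2 -33.4  52.4]
[533.7 -38.9  40.1]
```

```bash

python3 -m jog '[[0,-0.05,0.008,0,0,0,1],[0,-0.05,0.008,0,0,0,1],[0,-0.05,0.008,0,0,0,1],[0,-0.05,0.008,0,0,0,1],[-0.002,-0.051,0.008,0,0,0.243,1],[0,0,0,0,0,0.243,1],[0,0,0,0,0,0.244,1],[0,0,0,0,0,0,1]]'
python3 - <<'E'
from h import *
f=shot("wrist");save(f,"w3",k=1.25);print(get_obs()["ee_pos"],proj(f,[480,218,4]))
E
```

```text
clock: 2.95
ee_pos: [483.5, 217.7, 151.6]
orientation: [0.999, -0.042, 0.0, 0.0]
wrist_force: [0.2, -0.6, -0.4]
opening: 85.0
[483.47811109 217.76103698 151.55440435] [323.36257324 223.14033072]
```

View pics/w3.png

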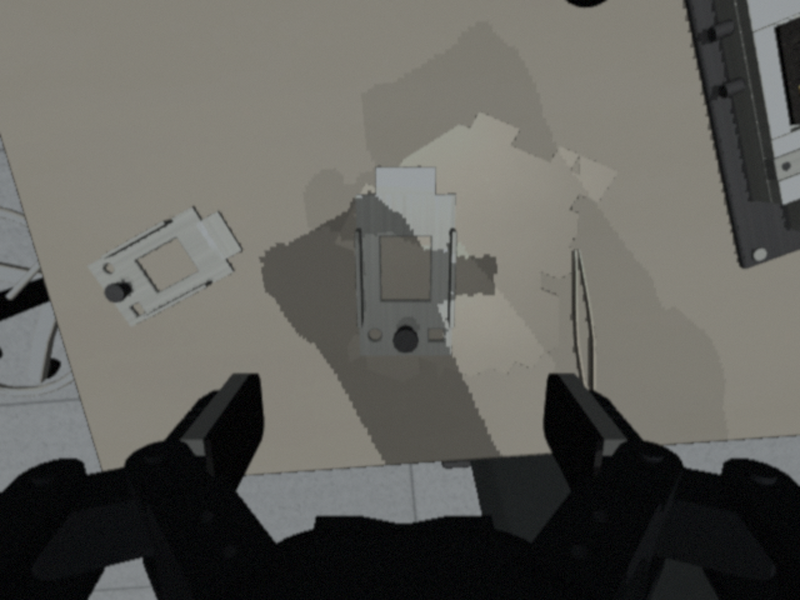

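Picture `w3`: the frame is aligned with the tool. The knob is at (405,338), the holes at (375,334) and (436,334), the tongue's end corners at (377,168) and (435,168), and the window at (380–431, 236–300). The tweezers at x≈578 are clear of the right finger.

```bash
python3 - <<'E'
from h import *
f=load("wrist")
P=lambda u,v,z:onz(f,(u+.5)/1.25-.5,(v+.5)/1.25-.5,z)
d=dict(knob=(405,338,20),hl=(375,334,4),hr=(436,334,4),tl=(377,168,4),tr=(435,168,4),w1=(380,236,4),w2=(431,236,4),w3=(431,300,4),w4=(380,300,4),sL=(358,229,18),sR=(455,229,18),sLb=(362,325,18),sRb=(452,325,18))
p={k:P(*v) for k,v in d.items()}
F=dict(knob=(-36,0),hl=(-38,20),hr=(-38,-20),tl=(68,18),tr=(68,-18),w1=(26.5,15.5),w2=(26.5,-15.5),w3=(-14.5,-15.5),w4=(-14.5,15.5))
A=np.array([F[k] for k in F],float);B=np.array([p[k][:2] for k in F])
a,b=A-A.mean(0),B-B.mean(0)
y=np.arctan2((a[:,0]*b[:,1]-a[:,1]*b[:,0]).sum(),(a*b).sum());c,s=np.cos(y),np.sin(y);M=np.array([[c,-s],[s,c]])
O=B.mean(0)-M@A.mean(0);print("yaw",np.degrees(y),"O",O);print((B-(A@M.T+O)).round(1).tolist())
for k in("sL","sR","sLb","sRb"):print(k,M.T@(p[k][:2]-O))
g=M@[2,0]+O;o=get_obs();t=R.from_quat(o["orientation"]).as_matrix();print("tool d",t.T@(np.r_[g,0]-o["ee_pos"]))
print(t.round(3).tolist())
E
```

```text
yaw -4.911977046710249 O [480.71142704 217.19267067]
[[1.7, 0.1], [0.1, -0.2], [0.2, -0.1], [-1.1, -0.8], [-0.9, 0.8], [0.1, 0.3], [0.1, -0.1], [-0.1, -0.8], [-0.1, 0.8]]
sL [32.85997217 27.90210509]
sR [ 32.96936373 -28.71390975]
sLb [-26.57470888  26.88856558]
sRb [-26.46801559 -28.77653187]
tool d [ -0.77828536   0.75039935 151.55432955]
[[0.997, -0.083, 0.0], [-0.083, -0.997, -0.0], [0.0, 0.0, -1.0]]
```

```bash

python3 -m jog '[[-0.0008,0.0007,0.04,0,0,0,1],[0,0,0.04,0,0,0,1],[0,0,0.04,0,0,0,1],[0,0,0.02,0,0,0,1],[0,0,0.0135,0,0,0,1],[0,0,0,0,0,0,1]]' 50
python3 -m jog '[[0,0,0,0,0,0,0.6],[0,0,0,0,0,0,0.6],[0,0,0,0,0,0,0.6],[0,0,0,0,0,0,0.6],[0,0,0,0,0,0,0.6],[0,0,0,0,0,0,0.6]]'
python3 -m jog '[[0,0,0,0,0,0,0.6],[0,0,0,0,0,0,0.6],[0,0,0,0,0,0,0.6],[0,0,0,0,0,0,0.6]]' 
```

```text
clock: 3.75
ee_pos: [482.2, 217.7, -2.6]
orientation: [0.999, -0.042, -0.001, 0.0]
wrist_force: [-1.0, -0.0, 1.0]
opening: 85.4
clock: 4.5
ee_pos: [483.1, 218.3, -0.8]
orientation: [0.999, -0.042, 0.001, -0.0]
wrist_force: [-0.4, -0.5, 6.8]
opening: 59.0
clock: 5.0
ee_pos: [483.1, 218.4, -0.8]
orientation: [0.999, -0.042, 0.001, -0.0]
wrist_force: [-0.7, -1.1, 6.5]
opening: 58.8
```

The fingertips bear lightly on the bench, at 7 N, so I'll regrip about 5 mm higher to keep them clear of the seat later.

```bash

python3 -m jog '[[0,0,0,0,0,0,0.78],[0,0,0,0,0,0,0.78],[0,0,-0.0055,0,0,0,0.78],[0,0,0,0,0,0,0.6],[0,0,0,0,0,0,0.6],[0,0,0,0,0,0,0.6],[0,0,0,0,0,0,0.6]]' 60
python3 -m jog '[[0,0,-0.02,0,0,0,0.6],[0,0,-0.02,0,0,0,0.6],[0,0,-0.03,0,0,0,0.6],[0,0,-0.03,0,0,0,0.6],[0,0,0,0,0,0,0.6]]' 
python3 - <<'E'
from h import *
f=shot("wrist");save(f,"w4",k=1.25);print(get_obs()["ee_pos"],get_obs()["orientation"])
E
```

```text
clock: 5.88
ee_pos: [482.5, 218.4, 4.5]
orientation: [0.999, -0.042, 0.0, -0.0]
wrist_force: [-0.3, -0.2, 7.5]
opening: 58.1
clock: 6.5
ee_pos: [483.6, 218.8, 105.2]
orientation: [0.999, -0.042, 0.002, -0.001]
wrist_force: [0.8, 0.5, -2.1]
opening: 58.0
[482.42555183 218.34147302 103.73848728] [ 9.99103827e-01 -4.23211890e-02  5.64902504e-04 -3.75538449e-04]
```

View pics/w4.png

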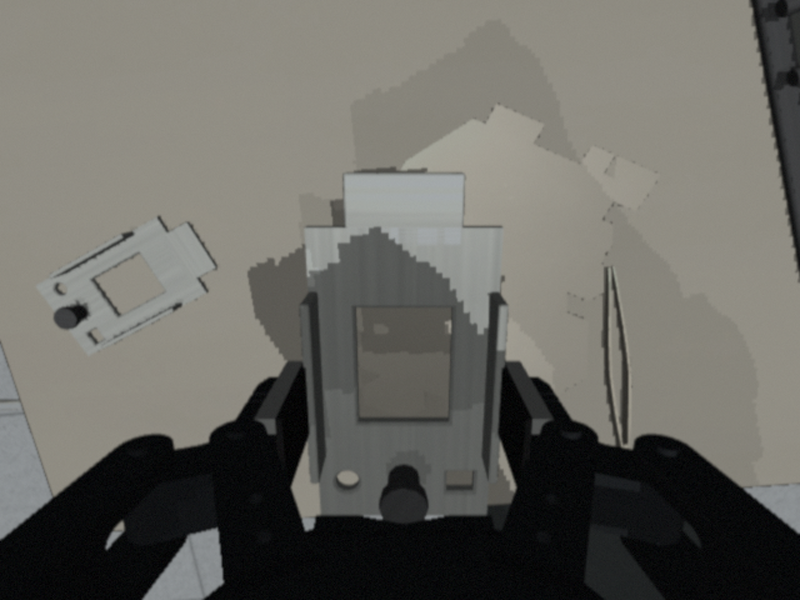

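Picture `w4` shows the frame held level and centred: tongue corners at (344,174) and (464,174), shoulders at (305,227) and (502,227), window at (357–451, 307–418), and holes at (347,478) and (459,478). I'll solve its pose in the tool with PnP.

```bash
cat > pnp.py <<'E'
from h import *
FR=dict(tl=(68,18),tr=(68,-18),sl=(52,30),sr=(52,-30),w1=(26.5,15.5),w2=(26.5,-15.5),w3=(-14.5,-15.5),w4=(-14.5,15.5),hl=(-38,20),hr=(-38,-20))
def frame_in_tool(f,px):
    I=[];O=[]
    for k,(u,v) in px.items(): I.append(ray(f,(u+.5)/1.25-.5,(v+.5)/1.25-.5)[:2]);O.append((*FR[k],4.))
    ok,r,t=cv2.solvePnP(np.array(O),np.array(I),np.eye(3),None)
    E=np.array(I)-cv2.projectPoints(np.array(O),r,t,np.eye(3),None)[0][:,0]
    print("res px",(E*480).round(1).tolist())
    T=np.eye(4);T[:3,:3]=cv2.Rodrigues(r)[0];T[:3,3]=t[:,0]
    return np.array(f["T_tool_cam"])@T
E
python3 - <<'E'
from pnp import *
f=load("wrist")
T=frame_in_tool(f,dict(tl=(344,174),tr=(464,174),sl=(305,227),sr=(502,227),w1=(357,307),w2=(452,307),w3=(450,418),w4=(357,418),hl=(347,478),hr=(459,478)))
print(T.round(3)); np.save("Ttf.npy",T)
# level tool on bench: expected height
print("frame rel tool euler", R.from_matrix(T[:3,:3]@np.diag([1,-1,-1])).as_euler("xyz",degrees=True))
E
```

```text
res px [[0.4, 0.6], [-0.6, 0.4], [-1.2, -0.1], [0.4, -0.4], [1.4, 0.6], [0.1, 0.6], [1.7, -1.4], [-1.7, -1.5], [-0.7, 0.4], [0.1, 0.7]]
[[ 1.000e+00  2.000e-03  0.000e+00 -2.096e+00]
 [ 2.000e-03 -1.000e+00  7.000e-03 -5.930e-01]
 [ 0.000e+00 -7.000e-03 -1.000e+00  6.262e+00]
 [ 0.000e+00  0.000e+00  0.000e+00  1.000e+00]]
frame rel tool euler [ 0.42179765 -0.02743699  0.11979011]
```

```bash
cat > plan.py <<'E'
from h import *
import sys
PM=np.array([541.25,-22.05]);YAW=17.2
def goal(tipx,z,th,dy=0,Ttf=None):
    T=np.load("Ttf.npy") if Ttf is None else Ttf
    T=T.copy(); 
    yw=np.radians(YAW);ex=np.array([np.cos(yw),np.sin(yw),0]);ey=np.array([-ex[1],ex[0],0])
    Rf=(R.from_euler("z",YAW,degrees=True)*R.from_euler("y",th,degrees=True)).as_matrix()
    tip=np.r_[PM,0]+ex*(38+tipx)+ey*dy+[0,0,z]
    G=np.eye(4);G[:3,:3]=Rf;G[:3,3]=tip-Rf@[68,0,0]
    return G@np.linalg.inv(T)
def cur():
    o=get_obs();C=np.eye(4);C[:3,:3]=R.from_quat(o["orientation"]).as_matrix();C[:3,3]=o["ee_pos"];return C
def delta(G,C=None):
    C=cur() if C is None else C
    d=C[:3,:3].T@(G[:3,3]-C[:3,3]); r=R.from_matrix(C[:3,:3].T@G[:3,:3]).as_rotvec(degrees=True)/30
    print("shift(m)",(d/1000).round(4),"turn",r.round(3),"tcp",G[:3,3].round(1))
def tip():
    F=cur()@np.load("Ttf.npy");yw=np.radians(YAW)
    def wh(p): q=p[:2]-PM; return [round(float(v),1) for v in(q@[np.cos(yw),np.sin(yw)]-38,q@[-np.sin(yw),np.cos(yw)],p[2])]
    P=lambda *a:wh((F@np.array([*a,1.]))[:3])
    print("tip",P(68,0,0),"hl",P(-38,20,0),"hr",P(-38,-20,0),"tilt",np.degrees(np.arcsin(-F[2,0])).round(2),"yaw err",(np.degrees(np.arctan2(F[1,0],F[0,0]))-YAW).round(2))
E
python3 - <<'E'
from plan import *
T=np.load("Ttf.npy");a=np.array([[1,0,0],[0,-1,0],[0,0,-1.]]);T[:3,:3]=a;T[:3,3]=[-2.1,-.6,4.8];np.save("Ttf.npy",T)
delta(goal(40,85,12))
delta(goal(40,85,0));delta(goal(40,85,12),goal(40,85,0));delta(goal(40,33,12),goal(40,85,12));delta(goal(66.5,31.2,12),goal(40,33,12))
E
```

```text
shift(m) [0.0926 0.2297 0.0003] turn [-0.078 -0.397 -0.732] tcp [555.3 -18.3 103.4]
shift(m) [0.0904 0.2306 0.0139] turn [-0.001 -0.002 -0.735] tcp [553.  -19.   89.8]
shift(m) [ 0.0024  0.     -0.0136] turn [-0.  -0.4  0. ] tcp [555.3 -18.3 103.4]
shift(m) [ 0.0108 -0.      0.0509] turn [0. 0. 0.] tcp [555.3 -18.3  51.4]
shift(m) [ 0.0263  0.     -0.0037] turn [0. 0. 0.] tcp [580.6 -10.5  49.6]
```

```bash

python3 -m jog '[[0.018,0.046,-0.01,0,0,0,0.6],[0.018,0.046,-0.01,0,0,0,0.6],[0.018,0.046,0,0,0,0,0.6],[0.018,0.046,0,0,0,0,0.6],[0.0184,0.0457,0,0,0,-0.245,0.6],[0,0,0,0,0,-0.245,0.6],[0,0,0,0,0,-0.245,0.6],[0,0,0,0,-0.2,0,0.6]]'
python3 -m jog '[[0,0,0,0,-0.2,0,0.6],[0,0,0,0,0,0,0.6],[0,0,0,0,0,0,0.6]]'
python3 - <<'E'
from plan import *
delta(goal(40,50,12));delta(goal(40,33,12));tip()
f=shot("wrist");save(f,"w5",k=1.25)
E
```

```text
clock: 7.55
ee_pos: [549.7, -20.0, 121.6]
orientation: [0.987, 0.148, -0.056, 0.008]
wrist_force: [0.9, -0.1, -2.5]
opening: 58.3
clock: 7.92
ee_pos: [551.6, -18.6, 122.2]
orientation: [0.983, 0.149, -0.104, 0.015]
wrist_force: [-0.8, 0.3, -2.3]
opening: 58.3
shift(m) [0.0148 0.0009 0.0518] turn [-0.001  0.003 -0.   ] tcp [555.3 -18.3  68.4]
shift(m) [0.0184 0.0009 0.0685] turn [-0.001  0.003 -0.   ] tcp [555.3 -18.3  51.4]
tip [36.4, 0.8, 103.7] hl [-67.3, 20.8, 125.9] hr [-67.3, -19.2, 125.9] tilt 12.1 yaw err -0.01
```

View pics/w5.png

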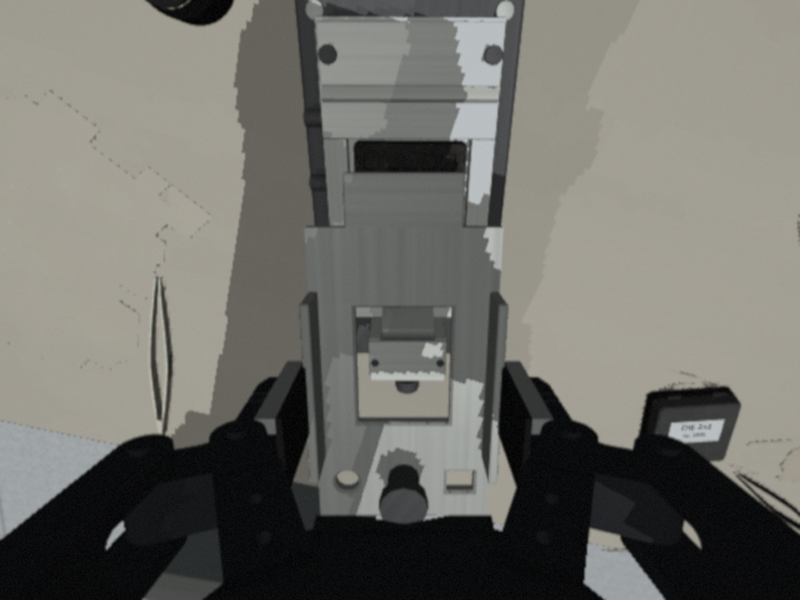

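Picture `w5`: the frame is tilted 12° and in line with the workholder, and the tongue corners are unchanged, so the grip hasn't slipped. Next I descend to just ahead of the mouth.

```bash

python3 -m jog '[[0.006,0,0.02,0,0,0,0.6],[0.006,0.0009,0.02,0,0,0,0.6],[0.006,0,0.02,0,0,0,0.6],[0.0004,0,0.0085,0,0,0,0.6],[0,0,0,0,0,0,0.6],[0,0,0,0,0,0,0.6]]'
python3 - <<'E'
from plan import *
tip();o=get_obs();print(o["wrist_force"]);delta(goal(54,31.5,12));delta(goal(66.5,31.2,12))
E
```

```text
clock: 8.72
ee_pos: [557.2, -18.2, 53.4]
orientation: [0.983, 0.149, -0.102, 0.016]
wrist_force: [0.5, -0.5, -0.9]
opening: 58.1
tip [41.9, -0.5, 35.1] hl [-61.8, 19.6, 57.0] hr [-61.8, -20.4, 57.0] tilt 11.9 yaw err -0.02
[ 0.47100851 -0.52659864 -0.85932022]
shift(m) [ 0.0126 -0.0004  0.0009] turn [ 0.001 -0.003 -0.001] tcp [568.7 -14.2  49.9]
shift(m) [ 0.0249 -0.0004 -0.0014] turn [ 0.001 -0.003 -0.001] tcp [580.6 -10.5  49.6]
```

```bash
for i in 1 2 3; do
python3 -m jog '[[0.0003,0,0.001,0,0,0,0.6],[0,0,0,0,0,0,0.6]]' | egrep 'ee_pos|force'; done
python3 -c "
from plan import *
tip()"
```

```text
ee_pos: [557.1, -18.0, 51.8]
wrist_force: [0.1, 0.2, -2.4]
ee_pos: [556.9, -18.0, 50.4]
wrist_force: [0.1, -0.2, -2.0]
ee_pos: [556.9, -18.0, 49.3]
wrist_force: [0.2, 0.3, -3.0]
tip [41.6, -0.1, 30.8] hl [-62.0, 19.9, 52.9] hr [-62.0, -20.1, 52.9] tilt 12.02 yaw err -0.0
```

```bash
for i in 1 2 3; do
python3 -m jog '[[0.0002,0,0.0007,0,0,0,0.6],[0,0,0,0,0,0,0.6]]' | egrep 'ee_pos|force'; done
python3 -c "
from plan import *
tip()"
```

```text
ee_pos: [557.1, -17.9, 48.6]
wrist_force: [-0.3, 0.3, -1.3]
ee_pos: [557.0, -18.0, 48.0]
wrist_force: [-0.2, 0.5, -1.4]
ee_pos: [556.9, -18.0, 47.5]
wrist_force: [-1.4, -0.4, 1.2]
tip [41.6, -0.2, 29.1] hl [-62.0, 19.8, 51.1] hr [-62.1, -20.2, 51.1] tilt 12.03 yaw err -0.01
```

The tongue tip touches the seat at an estimated z of 29.3, so the true height is about 0.7 mm above my estimate. I'll lift slightly and slide in.

```bash

python3 -m jog '[[-0.0003,0,-0.0015,0,0,0,0.6],[0.006,0,-0.0013,0,0,0,0.6],[0.006,0,-0.0013,0,0,0,0.6],[0,0,0,0,0,0,0.6]]' | egrep 'ee_pos|force'
python3 -c "
from plan import *
tip()"
python3 -m jog '[[0.004,0,-0.0008,0,0,0,0.6],[0.003,0,-0.0006,0,0,0,0.6],[0,0,0,0,0,0,0.6]]' | egrep 'ee_pos|force'
python3 -c "
from plan import *
tip()"
```

```text
ee_pos: [569.7, -13.8, 48.6]
wrist_force: [0.0, 0.2, -1.7]
tip [55.1, 0.1, 30.2] hl [-48.6, 20.1, 52.2] hr [-48.6, -19.9, 52.2] tilt 11.94 yaw err 0.03
ee_pos: [576.0, -12.0, 48.7]
wrist_force: [0.3, -0.2, -1.6]
tip [61.6, -0.1, 30.3] hl [-42.1, 19.9, 52.3] hr [-42.1, -20.1, 52.3] tilt 11.98 yaw err 0.0
```

```bash
for i in 1 2 3; do
python3 -m jog '[[0.0017,0,-0.0003,0,0,0,0.6],[0,0,0,0,0,0,0.6]]' | egrep 'ee_pos|force'; done
python3 -c "
from plan import *
tip()
delta(goal(67.0,29.7,7));delta(goal(67.3,29.5,5),goal(67.0,29.7,7))"
```

```text
ee_pos: [577.5, -11.6, 48.7]
wrist_force: [-0.3, -0.7, -1.6]
ee_pos: [579.2, -11.1, 48.6]
wrist_force: [0.1, -0.4, -1.4]
ee_pos: [580.8, -10.6, 48.5]
wrist_force: [-0.1, -0.4, -1.8]
tip [66.7, -0.1, 30.1] hl [-37.0, 19.9, 52.2] hr [-37.0, -20.1, 52.1] tilt 11.99 yaw err -0.0
shift(m) [ 0.0003 -0.0001  0.0061] turn [-0.     0.166 -0.   ] tcp [579.8 -10.7  42.5]
shift(m) [0.0002 0.     0.0025] turn [0.    0.067 0.   ] tcp [579.7 -10.8  40. ]
```

```bash

python3 -m jog '[[0.0001,0,0.002,0,0.055,0,0.6],[0.0001,0,0.002,0,0.055,0,0.6],[0.0001,0,0.0021,0,0.056,0,0.6],[0,0,0,0,0,0,0.6]]' | egrep 'ee_pos|force'
python3 -c "
from plan import *
tip()
f=shot('wrist');save(f,'w6',(220,330,420,450),4)
delta(goal(67.3,29.5,4.5))"
```

```text
ee_pos: [579.3, -11.2, 42.6]
wrist_force: [0.1, -0.2, -1.0]
tip [66.4, -0.4, 29.7] hl [-38.8, 19.7, 42.8] hr [-38.8, -20.3, 42.8] tilt 7.08 yaw err -0.03
shift(m) [ 0.0004 -0.0003  0.0032] turn [-0.     0.085 -0.   ] tcp [579.6 -10.8  39.5]
```

View pics/w6.png

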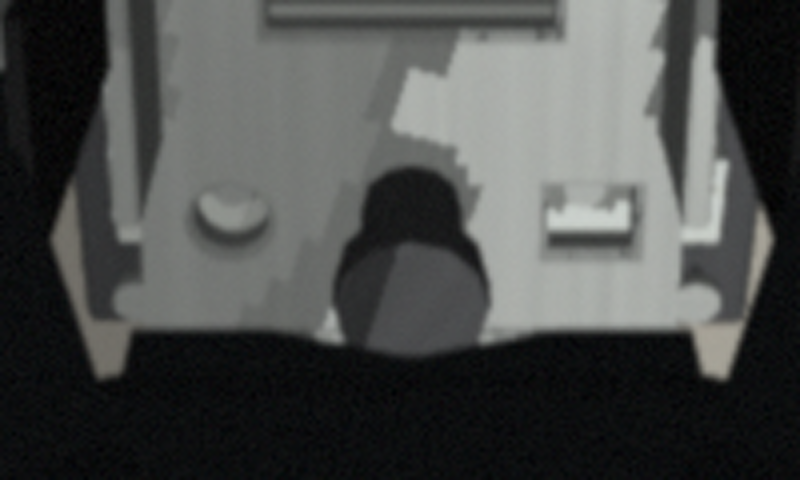

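Crop `w6`: bright pin tops show in the round hole at about (233,205) and in the oblong hole at about (588,195), near their centres sideways. I'll lower onto them gently, watching the force.

```bash
for i in 1 2 3; do
python3 -m jog '[[0.0002,-0.0001,0.0011,0,0.028,0,0.6],[0,0,0,0,0,0,0.6]]' | egrep 'ee_pos|force'; 
python3 -c "
from plan import *
tip()"; done
```

```text
ee_pos: [579.9, -10.9, 41.4]
wrist_force: [-0.5, -0.4, 0.6]
tip [67.2, -0.2, 29.5] hl [-38.1, 19.8, 40.9] hr [-38.1, -20.2, 40.9] tilt 6.18 yaw err -0.01
ee_pos: [580.0, -10.9, 40.5]
wrist_force: [-0.6, -1.7, 1.1]
tip [67.5, -0.2, 29.6] hl [-38.0, 19.8, 39.4] hr [-38.0, -20.2, 39.5] tilt 5.31 yaw err -0.02
ee_pos: [580.1, -10.8, 40.1]
wrist_force: [-1.1, -1.0, 5.1]
tip [67.8, -0.2, 30.2] hl [-37.9, 19.8, 38.4] hr [-37.9, -20.2, 38.4] tilt 4.47 yaw err -0.02
```

```bash
python3 -c "
from plan import *
delta(goal(67.9,30.2,2.5))"
for i in 1 2; do
python3 -m jog '[[0.0001,0,0.0008,0,0.033,0,0.6],[0,0,0,0,0,0,0.6]]' | egrep 'ee_pos|force'; 
python3 -c "
from plan import *
tip()"; done
python3 -c "
from plan import *
f=shot('wrist');save(f,'w7',(160,130,480,450),1.8)"
```

```text
shift(m) [ 0.     -0.0002  0.0022] turn [ 0.001  0.066 -0.001] tcp [579.9 -10.7  37.9]
ee_pos: [580.1, -10.9, 39.5]
wrist_force: [-2.5, -0.2, 7.0]
tip [68.0, -0.2, 30.7] hl [-37.8, 19.8, 37.1] hr [-37.9, -20.2, 37.2] tilt 3.47 yaw err -0.02
ee_pos: [580.1, -10.8, 38.8]
wrist_force: [-2.0, -0.2, 6.7]
tip [68.1, -0.2, 31.1] hl [-37.8, 19.8, 35.7] hr [-37.8, -20.2, 35.7] tilt 2.49 yaw err -0.02
```

View pics/w7.png

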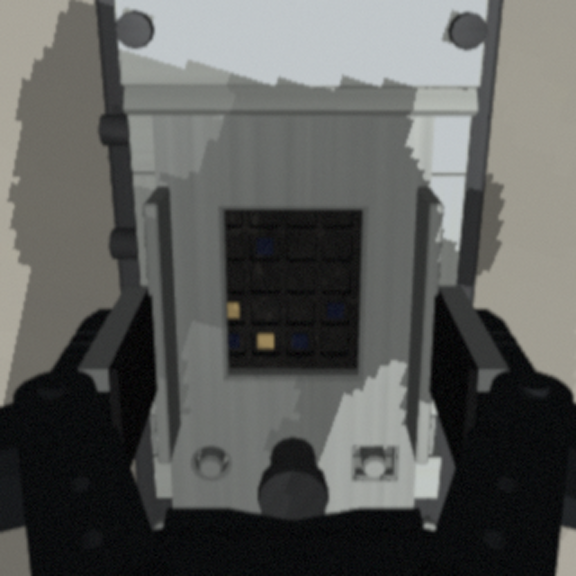

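Crop `w7`: both pins stand in their holes, at (211,463) and (375,465), the tongue is under the bridge and the tray is seen through the window. I'll let go, rise, level out, shut the fingers and go above the knob.

```bash

python3 -m jog '[[0,0,0,0,0,0,0.7],[0,0,0,0,0,0,0.8],[0,0,0,0,0,0,0.85],[0,0,-0.02,0,0,0,0.85],[0,0,-0.03,0,0,0,0.85],[0,0,-0.03,0,0.083,0,0.5],[-0.02,0,0,0,0,0,0],[-0.0188,0,0,0,0,0,0]]' | egrep 'ee_pos|force|open'
python3 -m jog '[[0,0,0,0,0,0,0],[0,0,0,0,0,0,0],[0,0,0,0,0,0,0],[0,0,0,0,0,0,0]]' 
python3 - <<'E'
from plan import *
C=cur();k=np.r_[PM+2*np.array([.9553,.2957]),60];print((C[:3,:3].T@(k-C[:3,3])/1000).round(4))
f=shot("scene");s=proj(f,[577,-11,40]);u,v=int(s[0]),int(s[1]);save(f,"s2",(u-70,v-55,u+70,v+50),5.5)
E
```

```text
ee_pos: [546.2, -20.8, 117.7]
wrist_force: [-0.7, 0.0, 0.2]
opening: 17.9
clock: 15.2
ee_pos: [547.0, -20.6, 117.3]
orientation: [0.989, 0.15, -0.0, -0.0]
wrist_force: [-0.4, -0.3, -0.1]
opening: 0.2
[-0.0039 -0.0003  0.0573]
```

View pics/s2.png

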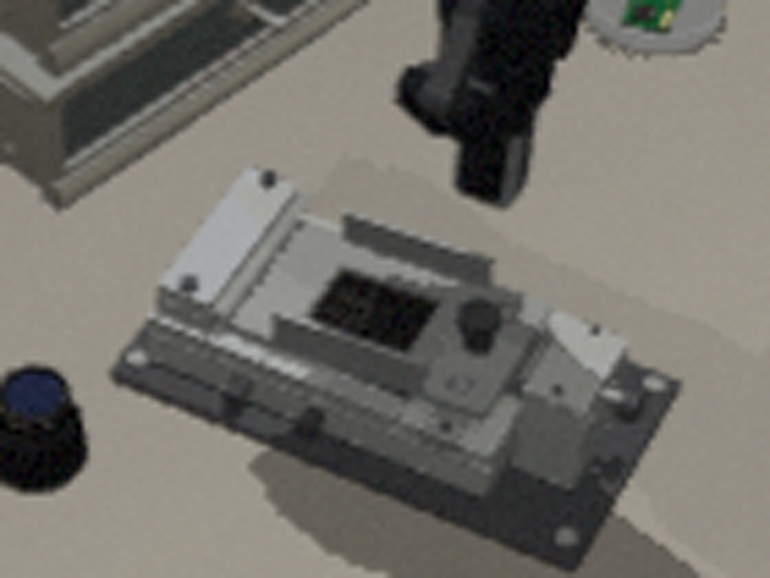

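Crop `s2`: the frame rests on the pins with its front against the bolt, not yet flush, and the knob is at about (478,322). Next I go down onto the knob.

```bash

python3 -m jog '[[-0.0039,-0.0003,0.03,0,0,0,0],[0,0,0.025,0,0,0,0],[0,0,0,0,0,0,0]]' | egrep 'ee_pos|force'
for i in 1 2 3 4 5 6; do python3 -m jog '[[0,0,0.0015,0,0,0,0],[0,0,0,0,0,0,0]]' | egrep 'ee_pos|force'; done
```

```text
ee_pos: [541.3, -21.7, 60.9]
wrist_force: [0.7, 0.5, 0.4]
ee_pos: [543.4, -21.8, 61.9]
wrist_force: [-0.7, -0.6, 0.2]
ee_pos: [542.7, -21.8, 59.8]
wrist_force: [-0.0, -0.1, -0.4]
ee_pos: [542.5, -21.8, 57.8]
wrist_force: [-0.4, -0.1, 0.3]
ee_pos: [542.6, -21.8, 57.0]
wrist_force: [-1.1, -0.4, 4.7]
ee_pos: [542.6, -21.9, 55.5]
wrist_force: [-0.4, -0.3, -0.7]
ee_pos: [542.6, -21.8, 53.3]
wrist_force: [-0.2, -0.3, 2.6]
```

```bash

for i in 1 2 3 4 5; do python3 -m jog '[[0,0,0.001,0,0,0,0],[0,0,0,0,0,0,0]]' | egrep 'ee_pos|force'; done
```

```text
ee_pos: [542.4, -21.8, 52.3]
wrist_force: [-0.7, -0.3, 1.4]
ee_pos: [542.5, -21.8, 51.2]
wrist_force: [0.3, -1.2, -0.3]
ee_pos: [542.6, -21.8, 50.3]
wrist_force: [0.0, 0.3, -0.3]
ee_pos: [542.6, -21.8, 50.2]
wrist_force: [0.4, -0.2, 5.5]
ee_pos: [542.6, -21.8, 50.1]
wrist_force: [-2.6, -1.4, 11.0]
```

```bash

for i in 1 2 3 4 5; do python3 -m jog '[[0,0,0.001,0,0,0,0],[0,0,0,0,0,0,0]]' | egrep 'ee_pos|force'; done
```

```text
ee_pos: [542.7, -21.8, 50.0]
wrist_force: [-4.0, -0.4, 17.4]
ee_pos: [542.7, -21.8, 50.0]
wrist_force: [-6.3, 1.0, 23.9]
ee_pos: [542.7, -21.8, 49.9]
wrist_force: [-8.7, 0.4, 31.2]
ee_pos: [542.7, -21.8, 49.9]
wrist_force: [-9.7, -0.2, 36.6]
ee_pos: [542.7, -21.8, 49.8]
wrist_force: [-11.1, -0.3, 43.0]
```

It is stiff at z≈50, the knob's home height. I'll lift off and look.

```bash

python3 -m jog '[[0,0,-0.01,0,0,0,0],[0,0,-0.04,0,0,0,0],[-0.03,0,-0.06,0,0,0,0],[-0.03,0,-0.05,0,0,0,0],[0,0,0,0,0,0,0],[0,0,0,0,0,0,0]]' | egrep 'ee_pos|force'
python3 - <<'E'
from plan import *
f=shot("wrist")
yw=np.radians(YAW);ex=np.array([np.cos(yw),np.sin(yw)]);ey=np.array([-ex[1],ex[0]])
def z(x,y):
    p=np.r_[PM+ex*(38+x)+ey*y,34]; u,v=proj(f,p); 
    return np.median([dep(f,u+i,v+j)[2] for i in(-1,0,1) for j in(-1,0,1)]).round(1)
for n,x,y in(("front L",-48,22),("front R",-48,-22),("mid L",-22,22),("mid R",-22,-22),("back",42,0),("backL",42,25),("seat L",-45,35),("seat R",-45,-35),("lower L",-57,35)):print(n,z(x,y))
u,v=proj(f,np.r_[PM-8*ex,34]);u,v=int(u),int(v);print(u,v);save(f,"w8",(u-70,v-52,u+70,v+52),5.6)
E
```

```text
ee_pos: [487.2, -38.8, 199.0]
wrist_force: [1.0, -0.6, -1.4]
front L 35.4
front R 35.1
mid L 35.5
mid R 35.5
back 35.5
backL 35.3
seat L 31.3
seat R 30.6
lower L 30.3
323 154
```

View pics/w8.png

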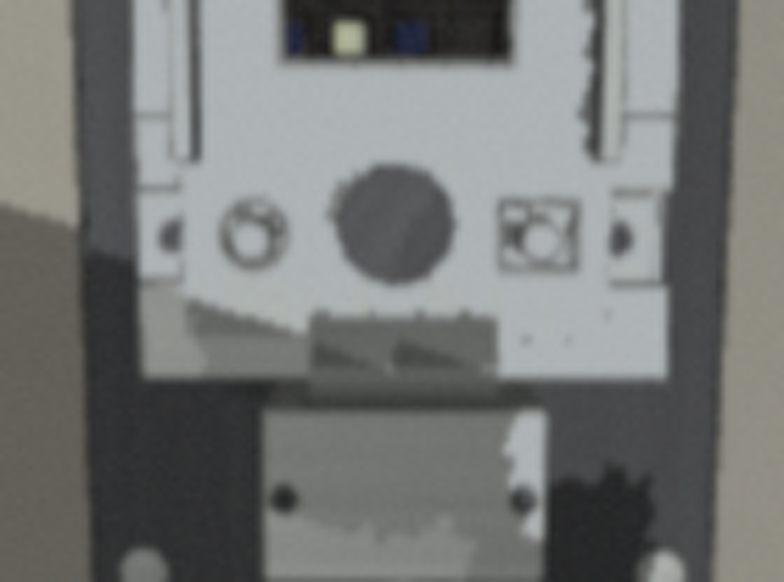

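Crop `w8`: both pins sit in their holes at (252,234) and (540,238), and the bolt's nose (y 318–400) lies over the front edge. The plate is level at 35.4 against a seat of about 31, so it is flush. A depth profile across the nose should confirm the snap.

```bash
python3 - <<'E'
from plan import *
f=load("wrist")
yw=np.radians(YAW);ex=np.array([np.cos(yw),np.sin(yw)]);ey=np.array([-ex[1],ex[0]])
for y in (0,8,-8,20):
    out={}
    u0,v0=proj(f,np.r_[PM+ey*y-20*ex,40]);u1,v1=proj(f,np.r_[PM+ey*y-2*ex,34])
    for v in range(int(v0)-1,int(v1)-4,-1):
        u=u0+(u1-u0)*(v-v0)/(v1-v0);p=dep(f,u,v);out[round(float((p[:2]-PM)@ex-38),1)]=round(float(p[2]),1)
    print(y,out)
print(get_obs()["clock"])
E
```

```text
0 {-55.9: 48.7, -55.3: 46.7, -54.4: 47.9, -53.8: 46.9, -53.2: 44.7, -52.4: 45.5, -51.8: 43.9, -51.1: 43.2, -50.5: 41.2, -49.8: 41.1, -49.2: 38.8, -48.5: 37.6, -48.0: 34.7, -47.2: 34.9, -46.3: 36.1, -45.6: 35.7, -44.8: 35.2, -42.9: 51.7, -42.2: 51.3, -41.5: 51.9, -40.7: 52.7, -40.0: 52.2, -39.4: 50.5, -38.6: 51.5, -37.8: 51.4, -37.1: 51.8, -36.5: 49.9}
8 {-55.9: 48.1, -55.1: 48.9, -54.4: 48.2, -53.8: 47.0, -53.1: 45.7, -52.5: 44.2, -51.8: 43.6, -51.1: 42.9, -50.5: 41.1, -49.7: 41.4, -49.2: 38.1, -48.4: 38.9, -47.9: 35.1, -47.1: 35.9, -46.4: 35.2, -45.5: 36.2, -44.8: 35.2, -44.0: 35.3, -43.2: 36.3, -42.4: 36.2, -41.7: 35.3, -41.0: 35.1, -40.2: 35.3, -39.4: 35.9, -38.7: 34.7, -37.9: 34.1, -36.4: 50.8}
-8 {-55.9: 48.2, -55.1: 48.9, -54.5: 47.5, -53.7: 48.0, -53.2: 45.6, -23.5: 342.8, -51.9: 43.3, -51.2: 42.5, -50.4: 42.5, -49.7: 41.4, -49.1: 39.6, -48.4: 38.3, -47.9: 35.7, -47.2: 34.9, -46.4: 35.3, -45.6: 35.3, -44.8: 34.9, -44.1: 34.9, -43.3: 35.3, -42.5: 35.1, -41.7: 35.5, -41.0: 34.9, -40.1: 36.1, -39.4: 34.6, -37.9: 50.8, -37.1: 52.3, -36.4: 50.4}
20 {-60.5: 6.8, -57.1: 30.6, -56.3: 30.0, -55.3: 31.8, -54.7: 30.7, -53.8: 31.1, -53.0: 31.1, -52.2: 31.6, -51.1: 34.5, -50.2: 35.8, -49.6: 33.8, -48.7: 35.2, -47.9: 35.6, -47.1: 35.5, -46.3: 36.1, -45.6: 35.6, -44.9: 34.6, -44.0: 35.2, -43.3: 35.2, -42.5: 35.0, -41.7: 35.4, -40.6: 41.0, -39.8: 43.0, -39.0: 42.8, -38.2: 43.7, -37.5: 42.8, -36.8: 43.0}
20.425
```

The nose reaches x≈−48 and the frame's edge is at about −51.7. That is an overlap of roughly 3.6 mm, so the bolt is fully out over the edge.

```bash
python3 -c "
from station import *
print(hand_in())"
```

```text
the job is handed in; nothing more can be done
None
```

The chip tray is clamped: the frame lies flush on the workholder and the catch bolt has snapped over its front edge. I handed the job in at about 20 s of robot time.

**What I did:**
- I gripped the larger frame by its turned-up sides, regripping once about 5 mm higher because the fingertips touched the bench.
- I slid the tongue under the bridge with the front about 12° high.
- I lowered the front over the pins. The pin bar sat about 1 mm toward +y of the middle.
- I let go and pressed the knob with the fingers shut.

**Last checks:**
- **Flush:** the plate reads level, 35.1–35.5 mm across its top. The seat reads about 31 mm, so the 4 mm plate lies on it.
- **Pins:** both show through their holes.
- **Catch:** the bolt nose reaches about 3.6 mm over the front edge, within the 3–4 mm expected for a fully extended bolt.
- **Robot:** the arm was clear of everything at hand-in.

**What disagreed or was not checked:**
- **Snap force:** I saw no clear 10–20 N peak at the snap, because forces were only read at the end of each call. The final press reached 43 N through the fingertips on the already seated knob, more than the catch needed.
- **Heights:** depth readings ran about 1 mm high.
- **Other things on the bench:** the robot kept clear of them, but I took no full picture afterwards to confirm they had not moved.

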